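# Push the marigold tray home past its spring stop

## Robot

A 7-joint arm with a two-finger parallel gripper is mounted at the origin on a cart in front of the work surface, level with it; the furniture and walls round the work are solid. World frame = base frame: x ahead of the robot, y to its left, z up, the work surface at z = 0. Lengths are in m, angles in rad, forces in N, time in s.
With the tool pointing down it reaches from about 0.4 to 0.9 m from the base axis. Payload 5.6 kg.
Tool frame: the origin (TCP) lies midway between the tips of the shut fingers; the grasp point (between the pads) lies 19 mm behind it; z points along the fingers, y is the line along which they close (so a half turn about z gives the same grasp; the last joint's range is limited). The gripper opens to 92 mm and grips with 3 to 60 N. Pads are 20 mm wide; open, the fingers measure 128 mm over their backs; the gripper's body (75 mm by 189 mm) begins 69 mm behind the grasp point.
Start: joints at [-1.293, 0.468, -0.012, 1.603, 0.006, 1.071, -0.056], TCP at [0.205, 0.617, 0.215] pointing down, gripper open.
Joint ranges: [-2.53, 2.53], [-0.31, 2.02], [-1.57, 1.55], [0.28, 2.44], [-1.29, 4.43], [0.15, 1.84], [-2.92, 2.92]. Speed limits (rad/s): [2.57, 2.57, 3.14, 3.14, 3.14, 3.14, 3.14].

## Interface

Orientations are given as a 3x3 rotation matrix whose columns are the frame's x, y, z axes.
In Python, from plant import env, imaging, ticket, cut_out, spot_point gives the robot as it stands.
- The arm moves only by the tool step_arm, never from a script. Its argument "steps" is one flat list of numbers, 4 for each row, row after row: the shift along the tool's x, y, z in normalised numbers (1 is 0.6 m), then the turn about the tool's z in normalised numbers (1 is 45 degrees). A call has 1 to 10 rows; each row is the pose to reach, as a shift and turn from the pose commanded when the call began, along the tool's axes at that moment; what a row does not reach only later rows make up. A row lasts 1/12 s, in which the tool goes at most 41.7 mm and 7.16 degrees, less where a joint would pass 70% of its speed; a pose out of reach is approached as far as the arm can. A shift or turn number past 1, either way, is cut back to 1. A call with a gripper value outside its range is refused whole. "gripper" is the closure, from 0 (fully open) to 1 (shut), set as the call begins (left out, the last holds). The fingers move at their own pace and stop on an object; the grip force is fixed at half the most. Time passes only in rows, so rows that repeat a pose let the fingers close. It gives the time, the measured TCP pose, the force, the opening and the grip force at its end, in the units of the state.
- env.sense(): the state, without advancing time (a new reading comes with each control period).
- imaging.capture(name): name is "side" or "top" or "wrist"; returns a dict with "img" (384x512x3 uint8, red, green, blue), "intrinsics" (3x3 intrinsics, pixels), "extrinsics" (4x4, takes a point from world to camera coordinates). Camera axes: x right, y down, z forward; pixel columns grow to the right and rows downward; lengths in m; the calibration is good to about 2 mm. A picture is of the moment at which its call begins. There is no depth.
- ticket.hand_in(): hands the job in; it is judged then, once.
Trained networks look in the newest picture that a camera, given by its name, has taken for a name from the list of things; names that differ only in an ending like _2 or _b are one class to them, and where a whole thing is asked for, a point or a joint stands for the part that bears it (a point fixed in the world has none). Each returns a list of dicts, best first, with "conf" (0 to 1); they miss things now and then, are a little off and sometimes report something else, mostly with a low value. They report only what shows in the picture. A call takes as long as a camera call. They do not tell look-alikes from the thing itself.
- cut_out(camera, query): "region" (384x512 bool, what is visible of it) and "extent" ([left, top, right, bottom] in pixels, round what is visible of it).
- spot_point(camera, query): "location" ([column, row] in pixels: a listed point, or the origin of a listed thing).
The state is a dict: "time_s": time; "joints": joint angles; "qd": joint speeds; "joint_torque": joint torques, N m; "ee_pos": TCP position; "tool_rot": TCP orientation; "ft_force": force on the tool from outside, world axes, zero at the start; "torque": the same for the moment, N m; "opening": opening from 0.0 (shut) to 1.0 (fully open); "gripper_force": force on a finger pad.
Only numpy, scipy, OpenCV 4.12 (cv2) and the standard library are available. Lean on these libraries where they do the work, as an engineer would, in place of code of your own. Each camera call takes 0.05 s, during which the arm holds its last target. There are 200 camera calls.

## Task

The blue tray with the marigold is kept from its drying place by a spring stop. With the fingertips hold the red paddle down so that the stop drops, keep it down while you push the tray by its yellow lug past the stop, and push on until the tray is fully home at the end block and the stop has sprung up behind it. Only press and push: do not grip the lug or touch its front, do not touch or spill the flower, and leave the jars and the pot alone.

Things in the scene. Friction and masses are not known exactly. Their poses are not given: they have to be found in the camera images.
- slide_bed: Fixed pale wooden bed, rail tops 46 mm high; origin on the table beneath the stop tooth, z up. The tray slides along its +x (to the robot's left, up to 25 deg askew); +y is the paddle's side, towards the robot. Bed x -172 to +128, y -47 to +47 mm; all x, y here are in this frame. Dark end block x +112 to +128, 61 mm high.
- stop_tooth_top (a point): Middle of the top of the steel stop tooth in the channel (x -5 to +5 mm, 30 mm wide); moves with the paddle. Raised, its top is at z 37.5 mm, 6.5 mm above the tray's underside, and blocks the tray.
- paddle_top (a point): Middle of the top face of the red paddle (x -125 to 0, y 52 to 80 mm); one piece with the stop tooth, on a spring, moving straight down. Top at z 48 mm when up, 36 mm fully down. Beyond its end at x 0 a finger meets nothing higher than a 12 mm ledge (to x 13 mm) and the table.
- stop (a joint): Travel of paddle and stop tooth in m: 0 up, 0.012 fully down; from 0.0065 the tray can pass. Needs about 3 N to start and 8 N fully down; springs up by itself, unless the tray lies over the tooth, which then keeps it down at about 0.0065.
- tray (a joint): Travel of the tray along +x in m: starts at 0 to 0.030, its front meets the raised stop at 0.060, its rear clears it at 0.170, 0.175 is fully home (hard end). Front edge at x = -65 mm + travel, rear edge 100 mm behind. 1.5 N of drag, stays where it is left; cannot be lifted off the rails.
- tray_mid (a point): Blue tray 100 x 78 mm, wall tops 25 mm above its underside, walls 3 mm thick, inside 94 x 58 mm, floor 6 mm thick. This point: centre of its underside, 31 mm above the table; axes as the bed's.
- lug_push (a point): Middle of the rear (-x) pushing face of the yellow lug, a plate 10 mm thick along x that reaches out from the tray over the paddle (y 31 to 80, z 51 to 78 mm above the table, 3 mm over the raised paddle). Point at tray x +36, y +66, z +33.5 mm. Its front is not to be touched. A finger on the paddle behind the lug pushes the tray when it moves along +x.
- flower: Loose yellow marigold head, 55 mm wide, 28 mm high, 15 g, lying in the tray; origin at its underside centre.
- jar: Glass jar with black lid, diameter 63, height 94 mm, beyond the bed; origin at its underside centre.
- spice_jar: Spice jar with dark cap, diameter 44, height 105 mm, beyond the bed; origin at its underside centre.
- pot: White and blue round pot, diameter 69, height 41 mm, between bed and robot, near the paddle's end; origin at its underside centre.
There are look-alikes about, which are no part of the job. What is shaped like the jar but turquoise is not meant.

How it is judged:
On the way, in this order (a step that is already met when the one before it is completed fails the run):
1. the fingers hold the paddle down while the tray is still before the stop (value of joint stop above 0.006 m and contact force between the fingers and stop above 1 N and value of joint tray below 0.063 m), for 0.1 s.
2. the tray's front passes over the stop with the fingers still on the paddle (value of joint stop above 0.006 m and contact force between the fingers and stop above 0.3 N and value of joint tray between 0.065 and 0.165 m), for 0.05 s.
At the end, for the whole second after the job is handed in: The tray is within 4 mm of fully home (travel over 0.171), the stop is up again (travel under 3 mm), the marigold lies upright in the tray, and the bystanders stand upright (value of joint tray above 0.171 m and value of joint stop below 0.003 m and x of flower in the frame of tray_mid between -0.04 and 0.04 m and y of flower in the frame of tray_mid between -0.025 and 0.025 m and z of flower in the frame of tray_mid between 0 and 0.015 m and linear speed of flower below 0.02 m/s and angle between each of jar, spice_jar, pot, flower's own z axis and vertical below 0.2 rad); the robot touches nothing.
It fails at once if the lug gripped or its front pushed (over 1.5 N on its front face) (contact force between the fingers and lug_front above 1.5 N).
It fails at once if the marigold touched by the robot or out of the tray (contact force between any of the arm, the fingers and flower above 0.5 N or z of flower in the frame of tray_mid above 0.025 m).
It fails at once if a jar or the pot moved more than 15 mm (distance of any of jar, spice_jar, pot from where it was at the start of the episode above 0.015 m).
It also fails if it takes over 38 s, if anything falls off the work surface, if the arm or the gripper's body presses on something with over 40 N, if the wrist force passes 120 N, or if a joint passes its speed limit or range.

## Working session

There is one attempt and no reset: what is moved stays moved. The work goes in short steps, Python scripts to look and compute and a tool call to move; the robot and the scene stay as the last step left them, time stands still between calls to the robot, and variables do not carry over. Pictures are saved under pics/ and viewed, at most 10 in all, crops included, and the job is handed in when it is done.

Besides the shell and the picture viewer there is one more tool, called after "Request:" as a command line: name --argument value ..., lists and objects as JSON in quotes. step_arm: Moves the arm, as the interface text tells. Its arguments: {"type":"object","properties":{"steps":{"type":"array","items":{"type":"number"}},"gripper":{"type":"number"}},"required":["steps"]}

```bash
mkdir -p pics; cat > h.py <<'E'
import numpy as np, cv2
from plant import env, imaging, ticket, cut_out, spot_point
def ray(c,px):
    K=np.array(c["intrinsics"]);E=np.array(c["extrinsics"]);R=E[:3,:3];t=E[:3,3]
    return -R.T@t, R.T@np.linalg.inv(K)@np.array([px[0],px[1],1.])
def atz(c,px,z):
    o,d=ray(c,px); return o+d*(z-o[2])/d[2]
def proj(c,p):
    q=np.array(c["intrinsics"])@(np.array(c["extrinsics"])@np.append(p,1))[:3]; return q[:2]/q[2]
def tri(rs):
    A=0;b=0
    for o,d in rs:
        d=d/np.linalg.norm(d);P=np.eye(3)-np.outer(d,d);A=A+P;b=b+P@o
    return np.linalg.solve(A,b)
E
cat > a.py <<'E'
from h import *
np.set_printoptions(precision=4,suppress=True)
s=env.sense();print(s["time_s"],s["ee_pos"],s["tool_rot"],s["opening"])
C={}
Z=dict(slide_bed=0,stop_tooth_top=.0375,paddle_top=.048,tray_mid=.031,lug_push=.0645,flower=.037,jar=0,spice_jar=0,pot=0)
for n in("top","side"):
    C[n]=imaging.capture(n);cv2.imwrite(f"pics/{n}0.png",C[n]["img"][:,:,::-1])
    for q in Z:
        for r in spot_point(n,q)[:3]: print(n,q,round(r["conf"],2),np.array(r["location"]),atz(C[n],r["location"],Z[q]))
E
python3 a.py
```

```text
0.0 [0.2048 0.6163 0.2137] [[-0.949   0.3154 -0.0004]
 [ 0.3154  0.949  -0.0017]
 [-0.0001 -0.0017 -1.    ]] 1.0000759105637718
top slide_bed 0.73 [258.5 205.8] [ 0.5839 -0.0228  0.    ]
top stop_tooth_top 0.66 [257.6 201.8] [ 0.5873 -0.0195  0.0375]
top tray_mid 0.7 [289.1 209. ] [ 0.5711 -0.0994  0.031 ]
top tray_mid 0.22 [263.8 171.8] [ 0.6672 -0.0349  0.031 ]
top lug_push 0.76 [271.5 230.8] [ 0.5112 -0.0532  0.0645]
top flower 0.75 [295.6 209.2] [ 0.5698 -0.1152  0.037 ]
top jar 0.91 [324. 270.] [ 0.4211 -0.19    0.    ]
top jar 0.9 [282.2 133.8] [ 0.7821 -0.085   0.    ]
top jar 0.64 [310.  168.2] [ 0.6871 -0.1586  0.    ]
top spice_jar 0.65 [261.2 168.2] [ 0.6853 -0.0291  0.    ]
top pot 0.87 [214.8 260.4] [0.4417 0.0868 0.    ]
side slide_bed 0.59 [263.8 199. ] [ 0.5875 -0.0185 -0.    ]
side stop_tooth_top 0.89 [262.9 184.6] [ 0.5905 -0.0322  0.0375]
side stop_tooth_top 0.25 [228.9 198. ] [0.6746 0.0201 0.0375]
side paddle_top 0.81 [294.3 174.8] [ 0.5092 -0.0605  0.048 ]
side tray_mid 0.7 [268.7 166.5] [ 0.5745 -0.1152  0.031 ]
side lug_push 0.82 [292.8 172.7] [ 0.5147 -0.0488  0.0645]
side lug_push 0.26 [224.3 159.7] [ 0.6926 -0.0992  0.0645]
side flower 0.82 [271.9 166.4] [ 0.5662 -0.1082  0.037 ]
side flower 0.25 [264.3 198.2] [0.5871 0.0187 0.037 ]
side jar 0.9 [190.6 178.1] [ 0.7868 -0.0989  0.    ]
side jar 0.85 [222.5 163.4] [ 0.7045 -0.1656  0.    ]
side jar 0.73 [317.7 157. ] [ 0.4301 -0.2017  0.    ]
side spice_jar 0.76 [225.5 196.6] [ 0.6872 -0.0259  0.    ]
side pot 0.97 [325.5 223.9] [0.4368 0.0686 0.    ]
```

```bash
python3 - <<'E'
import cv2
a=cv2.imread("pics/top0.png")[100:300,160:380];cv2.imwrite("pics/t1.png",cv2.resize(a,(660,600),interpolation=2))
a=cv2.imread("pics/side0.png")[110:260,160:360];cv2.imwrite("pics/s1.png",cv2.resize(a,(800,600),interpolation=2))
E
```

```text
(no output)
```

View pics/t1.png

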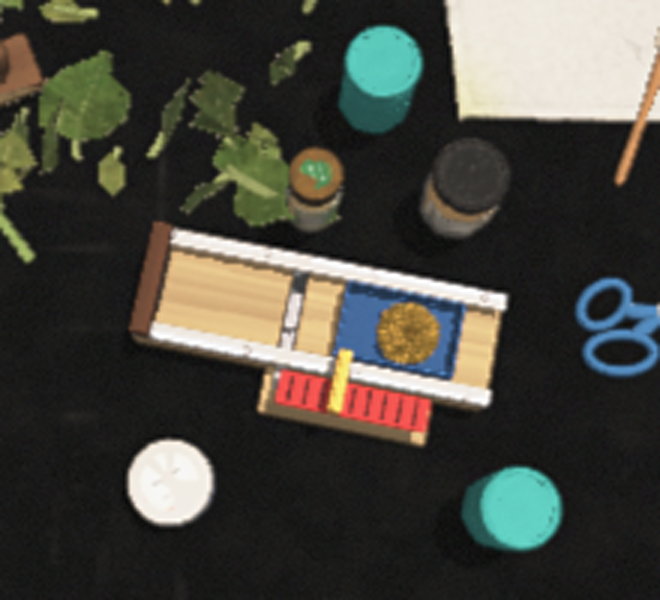

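View pics/s1.png

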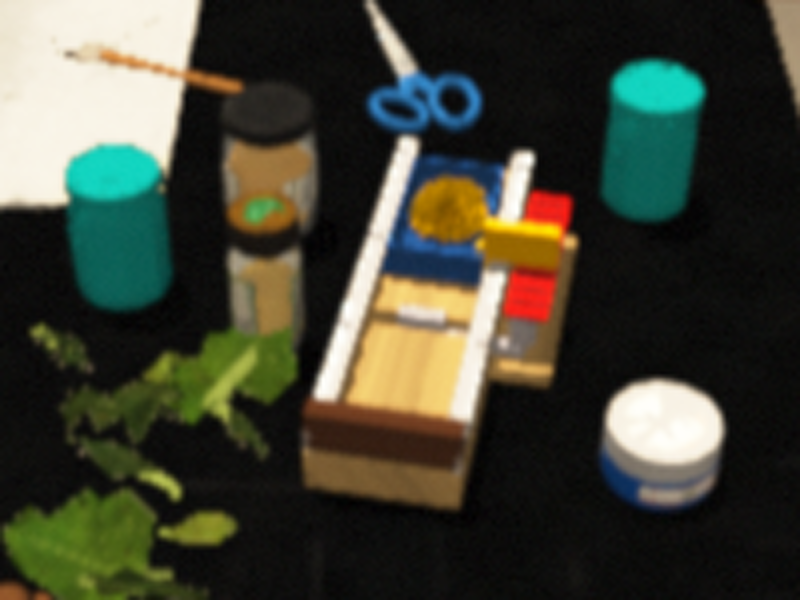

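The top view shows the bed with the end block at left (crop 152,275), and the red paddle and yellow lug (340,380) on the robot's side. The pot is at (170,482). The real jar (black lid) and the spice jar are behind the bed, and the turquoise ones are decoys. I'll fit the bed pose from the corners seen in both views.

```bash
cat > fit.py <<'E'
from h import *
from scipy.optimize import least_squares
np.set_printoptions(precision=4,suppress=True)
C={n:imaging.capture(n) for n in("top","side")}
T=lambda u,v:(160+u/3,100+v/3); S=lambda u,v:(160+u/4,110+v/4)
obs=[("top",T(507,295),(-172,-47,46)),("top",T(490,407),(-172,47,46)),("top",T(152,222),(128,-47,61)),("top",T(132,330),(128,47,61)),("top",T(153,335),(112,47,61)),
("side",S(303,402),(128,-47,61)),("side",S(467,432),(128,47,61)),("side",S(303,488),(128,-47,0)),("side",S(462,508),(128,47,0)),("side",S(398,137),(-172,-47,46)),("side",S(535,152),(-172,47,46)),
("side",S(421,312),(0,0,37.5)),("top",T(292,312),(0,0,37.5))]
def P(p,b):
    c,s=np.cos(p[2]),np.sin(p[2]);b=np.array(b)/1000
    return np.array([p[0]+c*b[0]-s*b[1],p[1]+s*b[0]+c*b[1],b[2]])
f=lambda p:np.concatenate([proj(C[n],P(p,b))-np.array(px) for n,px,b in obs])
r=least_squares(f,[.587,-.02,1.4],loss="soft_l1");p=r.x
print(p,np.degrees(p[2]));print(f(p).reshape(-1,2))
inv=lambda w:np.array([[np.cos(p[2]),np.sin(p[2])],[-np.sin(p[2]),np.cos(p[2])]])@(w[:2]-p[:2])*1000
for n in C:
    for q,z in(("lug_push",.0645),("tray_mid",.031),("flower",.037),("pot",0),("paddle_top",.048)):
        for d in spot_point(n,q)[:1]: print(n,q,inv(atz(C[n],d["location"],z)))
# lug top corners in top view: front/rear outer at z78
for px in((328,408),(340,412),(337,350),(352,350)): print("lugtop",inv(atz(C["top"],T(*px),.078)))
for px in((487,226),(562,226)): print("lugtop side front",inv(atz(C["side"],S(*px),.078)))
for px in((276,372),(430,400),(425,432)): print("paddle",inv(atz(C["top"],T(*px),.048)))
s=env.sense();print(s["time_s"],s["ee_pos"],s["joints"])
E
python3 fit.py
```

```text
[ 0.5829 -0.021   1.3852] 79.36507363715117
[[ 0.2613 -0.14  ]
 [-0.1985 -0.753 ]
 [ 0.9777 -0.3879]
 [-0.6013  0.0939]
 [-1.2119 -0.296 ]
 [ 0.4521  2.4032]
 [-0.2929  0.7409]
 [ 0.9946 -0.8813]
 [-0.0288 -0.0534]
 [ 0.9592 -0.3638]
 [-0.3734 -0.0552]
 [ 0.6647 -0.4912]
 [ 0.8359 -0.4731]]
top lug_push [-46.3355  70.881 ]
top tray_mid [-81.0122   1.1841]
top flower [-89.077    6.8062]
top pot [ 75.4145 159.0842]
top paddle_top [-56.468   59.9047]
side lug_push [-51.555   57.9693]
side tray_mid [-95.0447  -2.4656]
side flower [-97.7702   0.727 ]
side pot [ 70.7652 159.8711]
side paddle_top [-54.5756  65.3922]
lugtop [-41.692   79.4515]
lugtop [-51.6203  80.6922]
lugtop [-40.0084  32.3465]
lugtop [-51.7864  29.9698]
lugtop side front [-42.3191  32.3504]
lugtop side front [-52.1326  79.1432]
paddle [ 4.8723 55.3475]
paddle [-123.2924   53.065 ]
paddle [-123.8059   79.6366]
1.6 [0.205  0.6168 0.2146] [-1.293   0.4675 -0.0116  1.6027  0.006   1.0714 -0.0563]
```

The manual's scale: shifts go in shares of 0.6 m and turns go in shares of 45 degrees. Converting my numbers, -0.332 m / 0.6 = -0.5533, -0.299 m / 0.6 = -0.4983, -7.8 degrees / 45 = -0.1733.

Request:
step_arm --steps '[-0.055, -0.0367, 0, -0.0222, -0.11, -0.0733, 0, -0.0444, -0.1667, -0.1117, 0, -0.0667, -0.2217, -0.15, 0, -0.0889, -0.2767, -0.1867, 0, -0.1111, -0.3333, -0.2233, 0, -0.1333, -0.3867, -0.26, 0, -0.1556, -0.4417, -0.2983, 0, -0.1733, -0.4983, -0.3333, 0, -0.1733, -0.5533, -0.3717, 0, -0.1733]' --gripper 1

```text
time_s: 2.43
ee_pos: [0.4509, 0.299, 0.215]
tool_rot: [[-0.983, 0.183, 0.001], [0.183, 0.983, 0.001], [-0.001, 0.001, -1.0]]
ft_force: [0.3, 1.0, 0.2]
opening: 0.295
gripper_force: 0.0
```

```bash
cat > go.py <<'E'
import sys
from h import *
np.set_printoptions(precision=4,suppress=True)
p=[.5829,-.021,1.3852];c,s=np.cos(p[2]),np.sin(p[2])
B=np.array([[c,-s,0],[s,c,0],[0,0,1]])
e=env.sense();R=np.array(e["tool_rot"]);x=np.array(e["ee_pos"])
print(e["time_s"],x,"bed",(B.T@(x-[p[0],p[1],0]))*1000,"F bed",B.T@np.array(e["ft_force"]),e["opening"])
print(R,"yaw err of tool y deg",np.degrees(np.arctan2(R[1,1],R[0,1])-p[2]))
t=np.array([float(v) for v in sys.argv[1:4]])/1000
print("shift",R.T@(B@t+[p[0],p[1],0]-x)*1000)
E
python3 go.py -85 67 75
```

```text
2.4333 [0.4509 0.299  0.215 ] bed [290.1833 188.8372 214.9945] F bed [ 0.9904 -0.1174  0.2248] 0.294605980762872
[[-0.983   0.1834  0.0008]
 [ 0.1834  0.983   0.0007]
 [-0.0006  0.0009 -1.    ]] yaw err of tool y deg 0.06405039610765946
shift [-121.3313 -375.4391  139.7479]
```

Request:
step_arm --steps '[-0.02, -0.0617, 0, 0, -0.04, -0.125, 0.0167, 0, -0.06, -0.1867, 0.0333, 0, -0.08, -0.25, 0.05, 0, -0.1, -0.3117, 0.0667, 0, -0.1217, -0.375, 0.0833, 0, -0.1417, -0.4367, 0.1, 0, -0.1617, -0.5, 0.1167, 0, -0.1817, -0.5633, 0.1333, 0, -0.2017, -0.625, 0.15, 0]'

```text
time_s: 3.27
ee_pos: [0.4999, -0.0923, 0.1245]
tool_rot: [[-0.983, 0.184, 0.001], [0.184, 0.983, 0.0], [-0.001, 0.0, -1.0]]
ft_force: [0.0, 0.3, -0.1]
opening: 0.007
gripper_force: 0.0
```

To row units: 0.04 m / 0.6 = 0.0667, 0.02 m / 0.6 = 0.0333.

Request:
step_arm --steps '[0, 0, 0.0333, 0, 0, 0, 0.0667, 0, 0, 0, 0.0667, 0, 0, 0, 0.0667, 0]'

```text
time_s: 3.6
ee_pos: [0.4992, -0.0902, 0.0841]
tool_rot: [[-0.983, 0.184, -0.002], [0.184, 0.983, 0.0], [0.002, -0.0, -1.0]]
ft_force: [0.1, 0.4, 1.5]
opening: 0.005
gripper_force: 0.0
```

```bash
python3 go.py -85 67 38; python3 - <<'E'
from h import *
a=imaging.capture("side")["img"][110:260,200:400,::-1];b=imaging.capture("top")["img"][150:270,220:330,::-1]
cv2.imwrite("pics/m.png",cv2.resize(a,(800,600),interpolation=2));cv2.imwrite("pics/mt.png",cv2.resize(b,(550,600),interpolation=2))
E
```

```text
3.6 [ 0.4992 -0.0902  0.0841] bed [-83.503   69.5096  84.1399] F bed [0.4089 0.0057 1.4624] 0.004614574672569088
[[-0.983   0.1837 -0.002 ]
 [ 0.1837  0.983   0.0002]
 [ 0.002  -0.0002 -1.    ]] yaw err of tool y deg 0.05014994200046554
shift [-2.6022 -1.4897 46.135 ]
```

View pics/m.png

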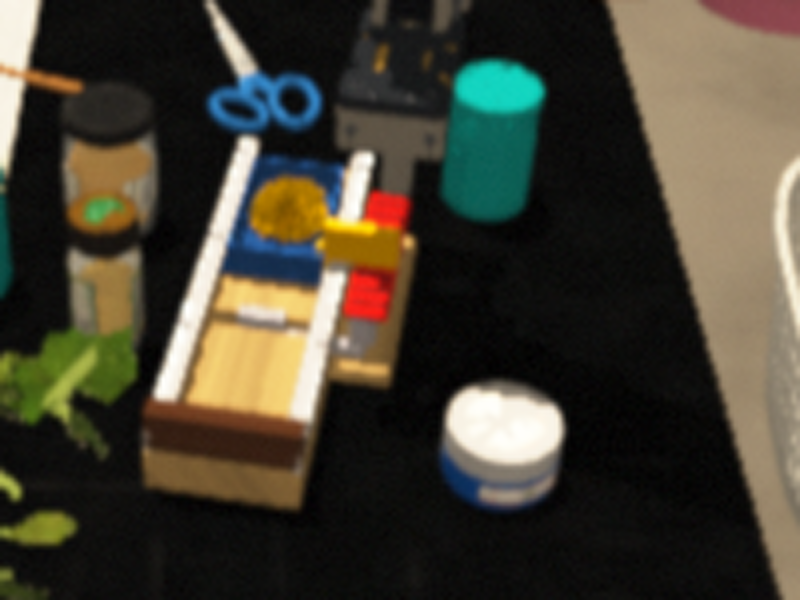

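View pics/mt.png

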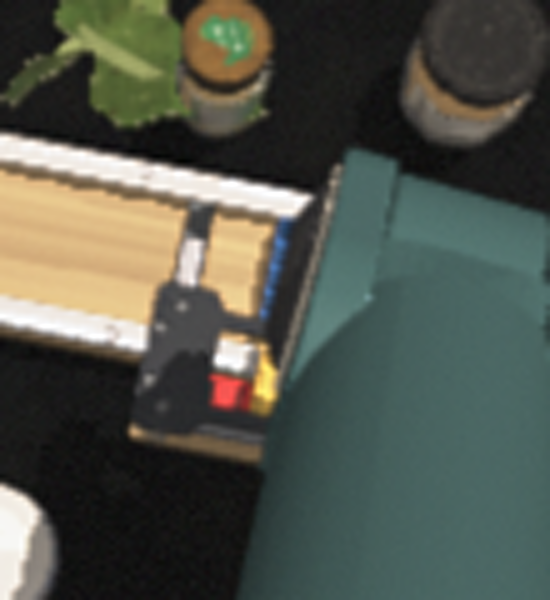

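The side view shows the shut fingers above the paddle behind the yellow lug, which is at (362,240). I'll press down now.

To row units: 0.047 m / 0.6 = 0.0783, -0.002 m / 0.6 = -0.0033.

Request:
step_arm --steps '[-0.0017, -0.0017, 0.0333, 0, -0.0033, -0.0033, 0.0533, 0, -0.0033, -0.0033, 0.0633, 0, -0.0033, -0.0033, 0.0717, 0, -0.0033, -0.0033, 0.0783, 0, -0.0033, -0.0033, 0.0783, 0, -0.0033, -0.0033, 0.0783, 0]'

```text
time_s: 4.28
ee_pos: [0.5016, -0.0924, 0.0383]
tool_rot: [[-0.983, 0.183, 0.0], [0.183, 0.983, 0.0], [-0.0, 0.0, -1.0]]
ft_force: [-2.2, 0.1, 8.3]
opening: 0.004
gripper_force: 3.5
```

```bash
python3 go.py -69 67 38
```

```text
4.2833 [ 0.5016 -0.0924  0.0383] bed [-85.2249  66.7402  38.2867] F bed [-0.3074  2.2206  8.3314] 0.0036701796424575195
[[-0.983   0.1833  0.0001]
 [ 0.1833  0.983   0.0004]
 [-0.      0.0004 -1.    ]] yaw err of tool y deg 0.06951774074631963
shift [ 0.2401 16.2251  0.2936]
```

To row units: 0.044 m / 0.6 = 0.0733, 0.004 m / 0.6 = 0.0067.

Request:
step_arm --steps '[0, 0.0067, 0.0017, 0, 0, 0.0133, 0.0017, 0, 0, 0.02, 0.0017, 0, 0, 0.0267, 0.0017, 0, 0, 0.0333, 0.0017, 0, 0, 0.04, 0.0017, 0, 0, 0.0483, 0.0017, 0, 0, 0.0567, 0.0017, 0, 0, 0.065, 0.0017, 0, 0, 0.0733, 0.0017, 0]'

```text
time_s: 5.12
ee_pos: [0.5104, -0.0522, 0.0379]
tool_rot: [[-0.983, 0.186, 0.002], [0.186, 0.983, -0.003], [-0.003, -0.002, -1.0]]
ft_force: [-1.3, -6.3, 7.2]
opening: 0.004
gripper_force: 4.7
```

```bash
python3 go.py 78 67 38; python3 - <<'E'
from h import *
a=imaging.capture("side")["img"][110:260,200:400,::-1]
cv2.imwrite("pics/m2.png",cv2.resize(a,(800,600),interpolation=2))
E
```

```text
5.1167 [ 0.5104 -0.0522  0.0379] bed [-44.0398  65.4739  37.9115] F bed [-6.446   0.0957  7.2471] 0.004457433625146034
[[-0.9826  0.1857  0.0024]
 [ 0.1857  0.9826 -0.0029]
 [-0.0029 -0.0024 -1.    ]] yaw err of tool y deg -0.06684311116371269
shift [  1.6673 122.0373  -0.3848]
```

View pics/m2.png

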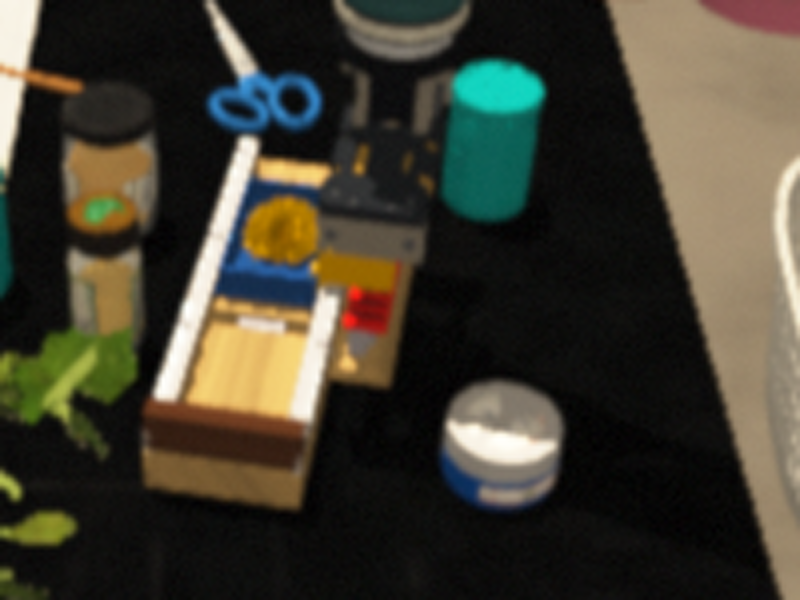

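The tray (front edge near (265,295)) is moving, the tooth at (262,325) is lowered, and the flower is in place. I'll keep pushing with the paddle held down.

To row units: 0.06 m / 0.6 = 0.1, 0.054 m / 0.6 = 0.09.

Request:
step_arm --steps '[0, 0.01, 0, 0, 0, 0.02, 0, 0, 0, 0.03, 0, 0, 0, 0.04, 0, 0, 0, 0.05, 0, 0, 0, 0.06, 0, 0, 0, 0.07, 0, 0, 0, 0.08, 0, 0, 0, 0.09, 0, 0, 0, 0.1, 0, 0]'

```text
time_s: 6.0
ee_pos: [0.5218, 0.0078, 0.0378]
tool_rot: [[-0.983, 0.186, 0.003], [0.186, 0.983, -0.002], [-0.003, -0.001, -1.0]]
ft_force: [0.9, -5.3, 3.2]
opening: 0.007
gripper_force: 2.8
```

```bash
python3 go.py 78 67 38
```

```text
6.0 [0.5218 0.0078 0.0378] bed [17.0436 65.3286 37.7767] F bed [-5.0129 -1.8493  3.2197] 0.007055017211047568
[[-0.9826  0.1855  0.0029]
 [ 0.1855  0.9826 -0.0017]
 [-0.0031 -0.0011 -1.    ]] yaw err of tool y deg -0.057265511060465894
shift [ 1.7314 60.9544 -0.2954]
```

To row units: 0.054 m / 0.6 = 0.09, 0.051 m / 0.6 = 0.085.

Request:
step_arm --steps '[0, 0.01, 0, 0, 0, 0.02, 0, 0, 0, 0.03, 0, 0, 0, 0.04, 0, 0, 0, 0.05, 0, 0, 0, 0.06, 0, 0, 0, 0.07, 0, 0, 0, 0.0783, 0, 0, 0, 0.085, 0, 0, 0, 0.09, 0, 0]'

```text
time_s: 6.83
ee_pos: [0.532, 0.0616, 0.0375]
tool_rot: [[-0.983, 0.185, 0.003], [0.185, 0.983, -0.001], [-0.003, -0.001, -1.0]]
ft_force: [0.6, -5.8, 2.8]
opening: 0.005
gripper_force: 2.6
```

```bash
python3 go.py 78 67 38
```

```text
6.8333 [0.532  0.0616 0.0375] bed [71.7405 65.2889 37.5067] F bed [-5.6038 -1.674   2.8103] 0.004924395260532652
[[-0.9828  0.1846  0.003 ]
 [ 0.1846  0.9828 -0.0012]
 [-0.0032 -0.0006 -1.    ]] yaw err of tool y deg -0.006275674315151505
shift [ 1.7102  6.259  -0.5027]
```

Request:
step_arm --steps '[0, 0.0033, 0, 0, 0, 0.0067, 0, 0, 0, 0.01, 0, 0, 0, 0.0117, 0, 0, 0, 0.0117, 0, 0, 0, 0.0117, 0, 0]'

```text
time_s: 7.33
ee_pos: [0.5316, 0.0699, 0.0366]
tool_rot: [[-0.983, 0.183, -0.0], [0.183, 0.983, 0.0], [0.0, 0.0, -1.0]]
ft_force: [1.0, -1.3, 0.7]
opening: 0.003
gripper_force: 0.5
```

Request:
step_arm --steps '[0, 0.0033, 0, 0, 0, 0.005, 0, 0, 0, 0.005, 0, 0, 0, 0.005, 0, 0]'

```text
time_s: 7.67
ee_pos: [0.532, 0.0723, 0.0365]
tool_rot: [[-0.983, 0.184, -0.001], [0.184, 0.983, -0.0], [0.0, -0.0, -1.0]]
ft_force: [-0.4, -3.7, 1.1]
opening: 0.004
gripper_force: 1.4
```

```bash
python3 go.py 78 67 38; python3 - <<'E'
from h import *
a=imaging.capture("side")["img"][110:260,200:400,::-1]
cv2.imwrite("pics/m3.png",cv2.resize(a,(800,600),interpolation=2))
E
```

```text
7.6667 [0.532  0.0723 0.0365] bed [82.3225 67.2564 36.5273] F bed [-3.666  -0.2913  1.0729] 0.0038369353339910623
[[-0.983   0.1837 -0.0005]
 [ 0.1837  0.983  -0.0002]
 [ 0.0005 -0.0003 -1.    ]] yaw err of tool y deg 0.04665911205875782
shift [-0.2522 -4.3231 -1.4716]
```

View pics/m3.png

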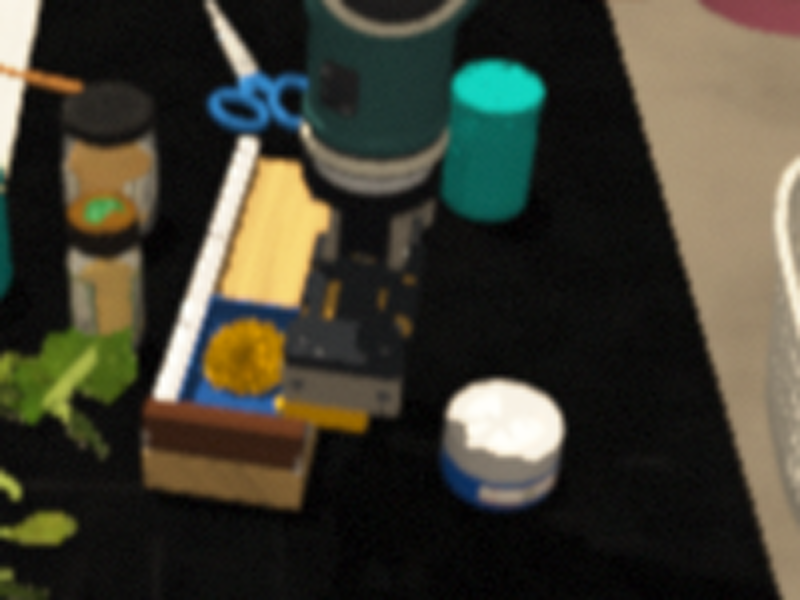

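The tray is close to the end block at (225,425), with the flower still in it. I'll push on gently until the hard end shows as a rise in force.

To row units: 0.003 m / 0.6 = 0.005, 0.002 m / 0.6 = 0.0033.

Request:
step_arm --steps '[0, 0.0017, 0, 0, 0, 0.0033, 0, 0, 0, 0.005, 0, 0, 0, 0.005, 0, 0]'

```text
time_s: 8.05
ee_pos: [0.532, 0.0725, 0.0365]
tool_rot: [[-0.983, 0.186, -0.002], [0.186, 0.983, -0.003], [0.001, -0.003, -1.0]]
ft_force: [-1.9, -8.9, 4.2]
opening: 0.005
gripper_force: 4.9
```

To row units: 0.003 m / 0.6 = 0.005, 0.002 m / 0.6 = 0.0033.

Request:
step_arm --steps '[0, 0.0017, 0, 0, 0, 0.0033, 0, 0, 0, 0.005, 0, 0, 0, 0.005, 0, 0]'

```text
time_s: 8.38
ee_pos: [0.532, 0.0726, 0.0365]
tool_rot: [[-0.982, 0.188, -0.003], [0.188, 0.982, -0.006], [0.002, -0.006, -1.0]]
ft_force: [-2.8, -15.4, 7.0]
opening: 0.003
gripper_force: 8.2
```

The tray moved only 0.2 mm while the force rose to 15 N, so it's at the hard end. I'll back off and lift.

To row units: -0.16 m / 0.6 = -0.2667, -0.15 m / 0.6 = -0.25.

Request:
step_arm --steps '[0, -0.0133, 0, 0, 0, -0.0267, 0, 0, 0, -0.0367, 0, 0, 0, -0.0367, -0.05, 0, 0, -0.0367, -0.1, 0, 0, -0.0367, -0.1667, 0, 0, -0.0367, -0.2333, 0, -0.0667, -0.0367, -0.25, 0, 0.0333, -0.0367, -0.2667, 0, 0.1, -0.0367, -0.2667, 0]'

```text
time_s: 9.22
ee_pos: [0.4914, 0.0649, 0.1948]
tool_rot: [[-0.983, 0.185, 0.001], [0.185, 0.983, -0.002], [-0.002, -0.002, -1.0]]
ft_force: [-1.5, 0.0, -0.6]
opening: 0.005
gripper_force: 0.0
```

To row units: -0.2 m / 0.6 = -0.3333, -0.16 m / 0.6 = -0.2667.

Request:
step_arm --steps '[0.0167, -0.0667, 0, 0, 0.0333, -0.1333, 0, 0, 0.05, -0.2, 0, 0, 0.0667, -0.2667, 0, 0, 0.0833, -0.3333, 0, 0, 0.0833, -0.3333, 0, 0, 0.0833, -0.3333, 0, 0]'

```text
time_s: 9.8
ee_pos: [0.4009, -0.1239, 0.196]
tool_rot: [[-0.982, 0.188, 0.001], [0.188, 0.982, 0.001], [-0.001, 0.001, -1.0]]
ft_force: [-0.6, 2.0, -0.5]
opening: 0.006
gripper_force: 0.0
```

```bash
python3 go.py 78 67 38; python3 - <<'E'
from h import *
a=imaging.capture("side")["img"][110:260,200:400,::-1]
cv2.imwrite("pics/m4.png",cv2.resize(a,(800,600),interpolation=2))
E
```

```text
9.8 [ 0.4009 -0.1239  0.196 ] bed [-134.7632  159.8894  195.9699] F bed [ 1.8949  0.9715 -0.5011] 0.005906646882687522
[[-0.9822  0.1877  0.0012]
 [ 0.1877  0.9822  0.0008]
 [-0.001   0.001  -1.    ]] yaw err of tool y deg -0.18333792725927114
shift [-92.0533 212.8983 158.2771]
```

View pics/m4.png

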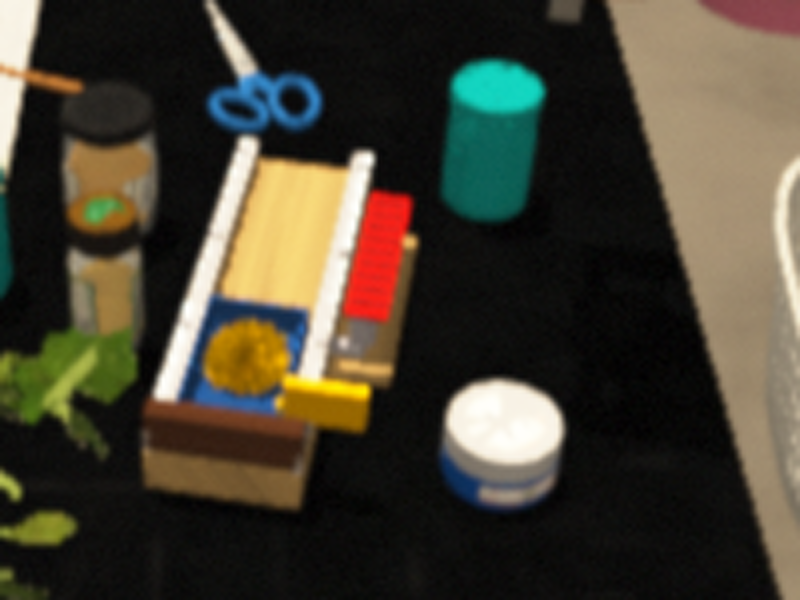

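The tray is home against the end block and the flower (247,355) lies upright in it. The paddle's end is back at row 320, its raised position; pressed, it sat at about 332. The pot and jars haven't moved.

```bash
python3 -c "
from plant import ticket
print(ticket.hand_in())"
```

```text
the job is handed in; nothing more can be done
None
```

The tray is pushed fully home at the end block, the stop is up behind it, the marigold is upright in the tray and the jars and pot are unmoved; the job is handed in (the call returned no verdict).

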